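# Pack the mould service tray

### The arm

A 6-joint arm with a two-finger parallel gripper is mounted at the origin on the work surface. World frame = base frame: x ahead of the robot, y to its left, z up, the work surface at z = 0. Lengths are in m, angles in rad, forces in N, time in s.
With the tool pointing down it reaches from about 0.25 to 0.775 m from the base axis. Payload 4 kg.
Tool frame: the origin (TCP) lies on the centre line of the jaws, within the pads' length; the fingertips stand 17 mm ahead of it and the grasp point (between the pads) lies 2 mm behind it; z points along the fingers, y is the line along which they close (so a half turn about z gives the same grasp; the last joint's range is limited). The gripper opens to 94 mm and grips with 3 to 60 N. Pads are 16 mm wide; open, the fingers measure 119 mm over their backs; the gripper's body (75 mm by 177 mm) begins 78 mm behind the grasp point.
Start: joints at [1.044, 0.087, 1.371, -0, 1.684, -0.103], TCP at [0.226, 0.501, 0.223] pointing down, gripper open.
Joint ranges: [-3.1, 3.1], [-0.76, 2.03], [0.27, 2.55], [-1.08, 4.22], [0.17, 2.65], [-2.57, 2.57]. Speed limits (rad/s): [2.79, 2.79, 3.14, 3.14, 3.14, 3.14].

### API

Orientations are given as [roll, pitch, yaw] about the fixed x, y, z axes, in that order (R = Rz(yaw) Ry(pitch) Rx(roll)).
In Python, from bench import robot gives the robot as it stands.
- The arm moves only by the tool servo_tool, never from a script. Its argument "plan" is a list of rows, each a list of 7 numbers: the shift along the tool's x, y, z normalised to -1 to 1, where 1 is 0.1 m, then the turn, a rotation vector about the tool's x, y, z normalised to -1 to 1, where 1 is pi/2 rad, then the finger opening in mm, from 0 to 94. In form: [[x, y, z, ax, ay, az, gripper], ...]. A call has 1 to 12 rows; each row is the pose to reach, as a shift and turn from the pose commanded when the call began, along the tool's axes at that moment; what a row does not reach only later rows make up. A row lasts 1/12 s, in which the tool goes at most 41.7 mm and 7.16 degrees, less where a joint would pass 70% of its speed; a pose out of reach is approached as far as the arm can. A call with a number of a shift or a turn outside -1 to 1 is refused whole. A call with a gripper value outside its range is refused whole. The fingers move at their own pace and stop on an object; the grip force is fixed at half the most. Time passes only in rows, so rows that repeat a pose let the fingers close. It gives the time, the measured TCP pose, the force, the opening and the grip force at its end, in the units of the state.
- robot.get_obs(): the state, without advancing time (a new reading comes with each control period).
- robot.snapshot(name): name is "scene" or "top" or "wrist"; returns the picture (420x560x3 uint8, red, green, blue); there is no depth.
- robot.camera_params(name): a dict with "camera_matrix" (3x3 intrinsics, pixels), "rvec" (rotation vector, rad) and "tvec" (3), from world to camera coordinates, as OpenCV has them; the wrist camera has in their place "tool_from_camera" (4x4, takes a point from camera to tool coordinates, whose origin is the TCP and whose axes are the flange's). Camera axes: x right, y down, z forward; pixel columns grow to the right and rows downward; lengths in m; the calibration is good to about 2 mm. A picture is of the moment at which its call begins: read the wrist's pose just before it. camera_params takes no time and is no camera call.
- robot.close_job(): hands the job in; it is judged then, once.
Trained networks look in the newest picture that a camera, given by its name, has taken for a name from the list of things; names that differ only in an ending like _2 or _b are one class to them, and where a whole thing is asked for, a point or a joint stands for the part that bears it (a point fixed in the world has none). Each returns a list of dicts, best first, with "conf" (0 to 1); they miss things now and then, are a little off and sometimes report something else, mostly with a low value. They report only what shows in the picture. A call takes as long as a camera call. They do not tell look-alikes from the thing itself.
- robot.find_in(thing, camera): "extent" ([centre column, centre row, width, height] in pixels, round what is visible of it).
The state is a dict: "time": time; "joint_positions": joint angles; "qvel": joint speeds; "joint_torque": joint torques, N m; "tool_pos": TCP position; "ee_rot": TCP orientation; "wrist_force": force on the tool from outside, world axes, zero at the start; "wrist_torque": the same for the moment, N m; "width": finger opening in m; "finger_force": force on a finger pad.
Only numpy, scipy, OpenCV 4.12 (cv2) and the standard library are available. Lean on these libraries where they do the work, as an engineer would, in place of code of your own. Each camera call takes 0.05 s, during which the arm holds its last target. There are 200 camera calls.

### The job

Pack the blue foam service tray: put the red-handled ratchet and the L-shaped aluminium mould insert each into the cutout of its own shape, turned to match. The insert must sit flat on the floor of its cutout; press the ratchet down past the orange nubs until it is fully home. Let go of both and leave everything else on the bench where it is.

Things in the scene. Friction and masses are not known exactly. Their poses are not given: they have to be found in the camera images.
- tray_center (a point): Centre of the top face of the service tray: blue foam on a yellow floor, 220 (its x) x 250 (its y) x 21 mm high, fixed to the bench. Cutouts are 16 mm deep, their floors 5 mm above the bench. Tray axes: y along its long side, z up. Ratchet cutout along y on the +x half, insert cutout in the -x, -y quarter; a brass drift fills the third.
- ratchet_mid (a point): Middle of the 190 x 28 mm high ratchet, half-way up, near its centre of mass, in the red grip: grasp it here, across its y. Its x points to the head, z up. Red grip with black bands, 28 mm wide and high, from x = -95 to +40 mm; steel neck 16 mm wide; round steel head, diameter 42 mm, centred at x = +74. About 0.32 kg. Lies flat; lower edges bevelled 1.5 x 4 mm.
- ratchet_head (a point): Centre of the ratchet's round steel head, half-way up, 74 mm from ratchet_mid along the ratchet's x.
- ratchet_place (a point): Where ratchet_mid is when the ratchet is home, in the tray's axes: 14 mm above the cutout's floor; the ratchet's x (head) points along this frame's +y. Cutout: the ratchet's outline with 2.5 mm clearance (neck gap wider). Here finger scoops, 36 mm long along the ratchet and as deep as the cutout, reach 42 mm to each side of the middle line. Home, the ratchet stands 12 mm above the tray.
- ratchet_place_head (a point): Where ratchet_head is when home: 74 mm from ratchet_place along the tray's +y. Nubs: 28.5 mm before and after ratchet_place, four sprung orange nubs squeeze the grip by 1 mm a side. A ratchet merely laid in rests on them askew, its middle 4 mm or more too high; a push of about 8 to 16 N on its middle sends it home, where it stays.
- insert_mid (a point): Middle of the insert's main bar, half-way up its 28 mm height. Bar 90 (its x) x 36 mm (its y); a foot makes it an L: x = 17 to 45 mm, y = 18 to 38 mm, as high. Aluminium, three round bosses 3 mm high on top (look only). About 0.29 kg. Lies flat, bosses up; lower edges bevelled 2.5 x 4 mm. Grasp across the bar (y, 36 mm), 10 mm from this point on the -x side.
- insert_foot (a point): In the foot of the insert, half-way up, at x = 31, y = 28 mm from insert_mid in the insert's axes.
- insert_place (a point): Where insert_mid is when seated, in the tray's axes: 14 mm above the cutout's floor; the insert's x points along this frame's -y, its y along +x. Cutout: the L with 2 mm clearance, no nubs. Finger scoops, 36 mm long along the bar and as deep as the cutout, are centred 10 mm from this point on the +y side and reach 44 mm to each side of the bar's middle line. Seated, it stands 12 mm above the tray.
- insert_place_foot (a point): Where insert_foot is when the insert is seated.
- drift: Bystander: round brass bar, 22 mm diameter, 96 mm long, lying in the tray's third cutout; origin at the middle of its underside.
- spanner: Bystander: bare steel spanner, 180 mm long, lying on the bench; origin at its underside.
- brush: Bystander: small brush, 170 mm, wooden handle, lying beyond the tray; origin at its underside.
- spring: Bystander: yellow die spring standing upright, 38 mm diameter, 72 mm high; origin at its underside.
- spray: Bystander: green spray can, 60 mm diameter, 170 mm high; origin at its underside.
- bush: Bystander: brass guide bush standing on end, 54 mm diameter, 45 mm high; origin at its underside.
- block: Bystander: steel block 70 x 50 x 30 mm on the bench; origin at its underside.
Things that resemble listed ones, but are neither listed nor needed, are in the scene too. What is shaped like the part that bears ratchet_mid but purple is not meant.

How it is judged:
By the outcome, as a careful person would: the job done as asked, in the order asked, and still so for the second after the job is handed in, with the robot touching nothing.
It also fails if it takes over 61 s, if anything falls off the work surface, if the arm or the gripper's body presses on something with over 40 N, if the wrist force passes 120 N, or if a joint passes its speed limit or range.

## Working session

There is one attempt and no reset: what is moved stays moved. The work goes in short steps, Python scripts to look and compute and a tool call to move; the robot and the scene stay as the last step left them, time stands still between calls to the robot, and variables do not carry over. Pictures are saved under pics/ and viewed, at most 10 in all, crops included, and the job is handed in when it is done.

Besides the shell and the picture viewer there is one more tool, called after "Call:" in YAML: its name, and indented under it one key for each argument. servo_tool: Moves the arm, as the interface text tells. Scaled input: -1 to 1 covers 0.1 m each way for a shift and pi/2 rad each way for a turn. Its arguments: {"type":"object","properties":{"plan":{"type":"array","items":{"type":"array","items":{"type":"number"}}}},"required":["plan"]}

```bash
mkdir -p pics; ls
python3 - <<'E'
from bench import robot
import cv2,numpy as np
for n in("top","scene"):
    im=robot.snapshot(n); cv2.imwrite(f"pics/{n}0.png",cv2.cvtColor(im,cv2.COLOR_RGB2BGR))
    print(n,robot.camera_params(n))
print(robot.camera_params("wrist"))
o=robot.get_obs();print(o)
for t in("ratchet_mid","insert_mid","tray_center"):
    print(t,robot.find_in(t,"top"))
E
```

```text
pics
top {'camera_matrix': array([[511.87675038,   0.        , 270.99292074],
       [  0.        , 511.87675038, 211.30935425],
       [  0.        ,   0.        ,   1.        ]]), 'rvec': array([ 2.16327701, -2.1224467 ,  0.19417336]), 'tvec': array([0.04621391, 0.5302539 , 1.31672928])}
scene {'camera_matrix': array([[481.22612752,   0.        , 281.14076081],
       [  0.        , 481.22612752, 213.58733049],
       [  0.        ,   0.        ,   1.        ]]), 'rvec': array([ 2.03725735,  0.66121261, -0.37300564]), 'tvec': array([-0.44482456, -0.0818223 ,  1.45304865])}
{'camera_matrix': array([[312.31432469,   0.        , 277.49515353],
       [  0.        , 312.31432469, 212.27454823],
       [  0.        ,   0.        ,   1.        ]]), 'tool_from_camera': array([[ 1.30241809e-04, -9.58762999e-01, -2.84206782e-01,
         8.19488850e-02],
       [ 9.99998746e-01,  5.73479706e-04, -1.47635280e-03,
         7.78645294e-04],
       [ 1.57845926e-03, -2.84206233e-01,  9.58761871e-01,
        -1.61634327e-01],
       [ 0.00000000e+00,  0.00000000e+00,  0.00000000e+00,
         1.
[... 424 characters left out ...]
.22592794, 0.50095649, 0.22142655]), 'ee_rot': array([-3.13965434e+00, -1.99457006e-04,  2.71782937e+00]), 'wrist_force': array([-1.17322957,  0.5018055 , -0.38482947]), 'wrist_torque': array([-0.06681755,  0.03015906,  0.00830875]), 'finger_force': 0.0, 'width': 0.09402734122413245}
ratchet_mid [{'extent': [104.3, 310.9, 54.0, 60.4], 'conf': 0.75}, {'extent': [164.8, 220.0, 66.2, 26.6], 'conf': 0.69}, {'extent': [289.0, 278.4, 69.2, 37.5], 'conf': 0.68}, {'extent': [189.9, 287.1, 71.0, 39.2], 'conf': 0.64}]
insert_mid [{'extent': [279.4, 179.2, 99.5, 87.2], 'conf': 0.63}, {'extent': [409.0, 229.0, 29.6, 33.2], 'conf': 0.62}]
tray_center [{'extent': [282.4, 178.9, 98.5, 86.5], 'conf': 0.68}]
```

View pics/top0.png

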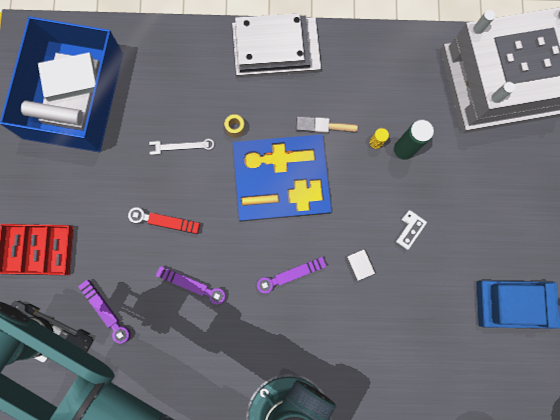

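View pics/scene0.png

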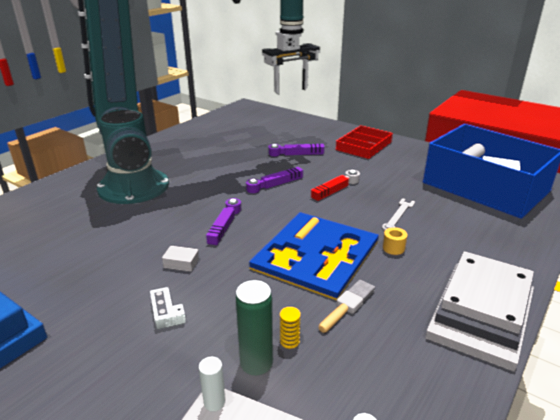

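```bash
cat > h.py <<'E'
import cv2,numpy as np
from scipy.spatial.transform import Rotation as Ro
from bench import robot
def tool(o=None):
    o=o or robot.get_obs(); T=np.eye(4); T[:3,:3]=Ro.from_euler('xyz',o['ee_rot']).as_matrix(); T[:3,3]=o['tool_pos']; return T
def cam(n):
    p=robot.camera_params(n)
    if n=="wrist": M=tool()@p['tool_from_camera']
    else:
        M=np.eye(4);R=cv2.Rodrigues(p['rvec'])[0];M[:3,:3]=R.T;M[:3,3]=-R.T@p['tvec']
    return p['camera_matrix'],M          # world from camera
def back(px,z,K,M):
    px=np.atleast_2d(px).astype(float); r=np.c_[(px-K[:2,2])/K[0,0],np.ones(len(px))]@M[:3,:3].T
    return M[:3,3]+r*((z-M[2,3])/r[:,2])[:,None]
def proj(P,K,M):
    c=(np.atleast_2d(P)-M[:3,3])@M[:3,:3]; return c[:,:2]/c[:,2:]*K[0,0]+K[:2,2]
def move(pos,rot_rp,yaw):  # shift/turn in tool units from measured pose; tool pointing down with yaw
    T=tool(); G=Ro.from_euler('xyz',[np.pi,0,yaw])
    d=T[:3,:3].T@(np.array(pos)-T[:3,3]); r=(Ro.from_matrix(T[:3,:3]).inv()*G).as_rotvec()
    return np.round(d/.1,3),np.round(r/(np.pi/2),3)
E
python3 - <<'E'
from h import *
im=cv2.imread("pics/top0.png"); K,M=cam("top")
def mk(m,box):
    o=np.zeros_like(m);x0,y0,x1,y1=box;o[y0:y1,x0:x1]=m[y0:y1,x0:x1];return o
h=cv2.cvtColor(im,cv2.COLOR_BGR2HSV)
red=cv2.inRange(h,(0,120,90),(8,255,255))|cv2.inRange(h,(172,120,90),(180,255,255))
white=cv2.inRange(h,(0,0,140),(180,60,255))
blue=cv2.inRange(h,(105,120,60),(125,255,255))
for n,m,b,z in(("red",red,(125,200,205,240),.02),("head",white,(120,200,160,235),.028),("ins",white,(390,205,432,255),.028),("tray",blue,(225,130,340,225),.021)):
    m=mk(m,b);ys,xs=np.nonzero(m);r=cv2.minAreaRect(np.c_[xs,ys].astype(np.float32));bp=cv2.boxPoints(r)
    print(n,len(xs),r,"\n",back([r[0]],z,K,M).round(4),back(bp,z,K,M)[:,:2].round(3).tolist())
a=cv2.resize(im[195:250,120:230],None,fx=5,fy=5);b=cv2.resize(im[195:265,380:440],None,fx=4,fy=4)[:275]
cv2.imwrite("pics/crop1.png",np.hstack([a,b]))
E
```

```text
red 542 ((173.0553741455078, 222.73899841308594), (51.69819259643555, 11.383089065551758), 11.9761323928833) 
 [[0.4967 0.3182 0.02  ]] [[0.495, 0.389], [0.525, 0.384], [0.499, 0.247], [0.468, 0.253]]
head 193 ((138.0, 214.5), (15.0, 20.0), 90.0) 
 [[0.5159 0.4113 0.028 ]] [[0.536, 0.439], [0.537, 0.386], [0.496, 0.384], [0.495, 0.437]]
ins 523 ((407.9615173339844, 229.30767822265625), (23.02005958557129, 34.94611358642578), 33.6900634765625) 
 [[ 0.4904 -0.3124  0.028 ]] [[0.467, -0.26], [0.547, -0.314], [0.514, -0.365], [0.434, -0.311]]
tray 4891 ((281.4841003417969, 176.96343994140625), (78.94386291503906, 92.8135757446289), 84.9363784790039) 
 [[0.6287 0.029  0.021 ]] [[0.725, 0.168], [0.755, -0.088], [0.534, -0.107], [0.506, 0.142]]
```

View pics/crop1.png

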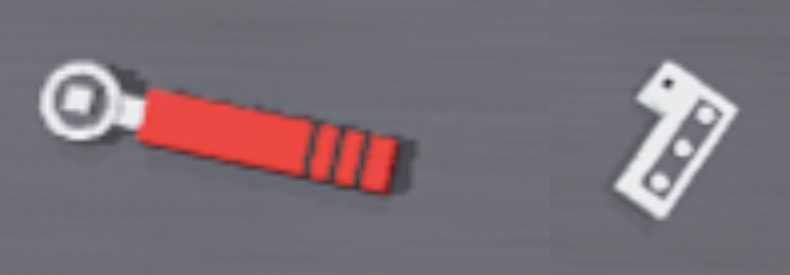

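Candidates for ratchet_mid are the red part (165,220) and the purple ones (104,311), (190,287) and (289,278). Only the red one is red-handled, and its head is at about (136,215). The one L-part with bosses is at (409,229), with its foot at the upper left. The crop confirms both.

```bash
python3 -c "
from h import *
print(move([.502,.345,.16],0,1.38))"
```

```text
(array([-3.157, -0.288,  0.619]), array([-0.001,  0.   ,  0.852]))
```

Call:
servo_tool:
  plan:
    - [-1,-0.1,0.2,0,0,0.43,94]
    - [-1,-0.1,0.2,0,0,0.43,94]
    - [-1,-0.1,0.2,0,0,0.43,94]
    - [-1,-0.1,0.2,0,0,0.43,94]
    - [-1,-0.1,0.2,0,0,0.43,94]
    - [-1,-0.1,0.2,0,0,0.43,94]

```text
time: 0.75
tool_pos: [0.3137, 0.4506, 0.2021]
ee_rot: [-3.141, 0.0, 2.036]
wrist_force: [-0.3, 0.6, 0.4]
width: 0.0943
finger_force: 0.0
```

Call:
servo_tool:
  plan:
    - [-0.9,0.6,0.2,0,0,0,94]
    - [-0.9,0.6,0.2,0,0,0,94]
    - [-0.9,0.6,0.2,0,0,0,94]

```text
time: 1.0
tool_pos: [0.4094, 0.3966, 0.1816]
ee_rot: [-3.142, 0.001, 2.042]
wrist_force: [0.9, 0.7, -0.9]
width: 0.0942
finger_force: 0.0
```

Call:
servo_tool:
  plan:
    - [-0.9,0.6,0.2,0,0,0.42,94]
    - [-0.9,0.6,0.2,0,0,0.42,94]
    - [-0.9,0.6,0.2,0,0,0.42,94]
    - [-0.9,0.6,0.2,0,0,0.42,94]
    - [-0.9,0.6,0.2,0,0,0.42,94]
    - [-0.9,0.6,0.2,0,0,0.42,94]
    - [-0.9,0.6,0.2,0,0,0.42,94]

```text
time: 1.58
tool_pos: [0.5021, 0.3449, 0.162]
ee_rot: [-3.141, 0.0, 1.382]
wrist_force: [-0.2, 0.6, -0.1]
width: 0.0942
finger_force: 0.0
```

Run:
```python
from h import *
K,M=cam("wrist"); im=cv2.cvtColor(robot.snapshot("wrist"),cv2.COLOR_RGB2BGR); cv2.imwrite("pics/w1.png",im)
h=cv2.cvtColor(im,cv2.COLOR_BGR2HSV)
red=cv2.inRange(h,(0,120,60),(8,255,255))|cv2.inRange(h,(172,120,60),(180,255,255))
n,l,s,c=cv2.connectedComponentsWithStats(red)
print([ (s[i].tolist()) for i in range(1,n) if s[i,4]>80])
P=np.array([[.502,.345,.014],[.502+.074*np.cos(1.38),.345+.074*np.sin(1.38),.014]]);print(proj(P,K,M))
```

```text
[[264, 165, 30, 91, 2549], [265, 259, 28, 9, 248], [266, 271, 27, 9, 226], [266, 283, 26, 12, 287]]
[[276.30786339 204.04059035]
 [276.34976371 129.51717794]]
```

View pics/w1.png

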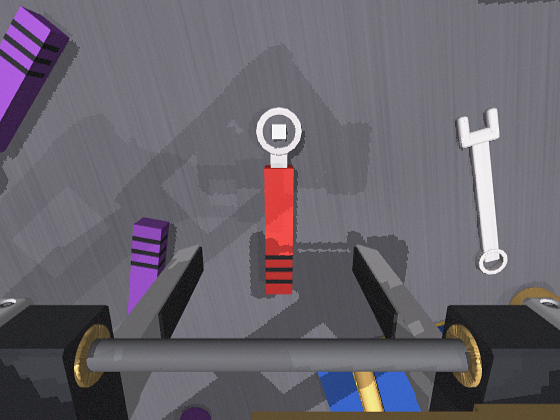

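Run:
```python
from h import *
K,M=cam("wrist")
P=back([[278.7,131],[279,166.5],[279.2,294.5]],.028,K,M);print(P)
u=P[1]-P[2];L=np.linalg.norm(u);u/=L;yaw=np.arctan2(u[1],u[0]);print(L,yaw, np.linalg.norm(P[0]-P[2]))
mid=(P[2]+.095*u+P[1]-.04*u+P[0]-.074*u)/3;print(mid)
print(move([mid[0],mid[1],.022],0,yaw),move([mid[0],mid[1],.017],0,yaw))
```

```text
[[0.51781118 0.41656356 0.028     ]
 [0.51206302 0.38452147 0.028     ]
 [0.48688829 0.24954585 0.028     ]]
0.13730325953232897 1.3864018951501358 0.16985623372927283
[0.50442627 0.34398433 0.028     ]
(array([-0.006,  0.027,  1.401]), array([-0.   ,  0.   , -0.002])) (array([-0.006,  0.027,  1.451]), array([-0.   ,  0.   , -0.002]))
```

Call:
servo_tool:
  plan:
    - [0,0.03,0.9,0,0,0,94]
    - [0,0.03,0.9,0,0,0,94]
    - [0,0.03,0.9,0,0,0,94]
    - [0,0.03,0.9,0,0,0,94]

```text
time: 1.97
tool_pos: [0.502, 0.3434, 0.0683]
ee_rot: [-3.134, 0.006, 1.384]
wrist_force: [0.8, -0.2, 0.1]
width: 0.0942
finger_force: 0.0
```

Call:
servo_tool:
  plan:
    - [0,0,0.26,0,0,0,94]
    - [0,0,0.52,0,0,0,94]
    - [0,0,0.52,0,0,0,94]
    - [0,0,0.52,0,0,0,20]
    - [0,0,0.52,0,0,0,15]
    - [0,0,0.52,0,0,0,15]
    - [0,0,0.52,0,0,0,15]
    - [0,0,0.52,0,0,0,15]
    - [0,0,0.52,0,0,0,15]
    - [0,0,0.52,0,0,0,15]
    - [0,0,0.52,0,0,0,15]

```text
time: 2.88
tool_pos: [0.5049, 0.3448, 0.0207]
ee_rot: [3.141, -0.0, 1.383]
wrist_force: [0.1, 0.2, 0.6]
width: 0.0441
finger_force: 0.0
```

Call:
servo_tool:
  plan:
    - [0,0,0,0,0,0,15]
    - [0,0,0,0,0,0,15]
    - [0,0,0,0,0,0,15]
    - [0,0,0,0,0,0,15]
    - [0,0,0,0,0,0,15]

```text
time: 3.3
tool_pos: [0.5042, 0.3448, 0.0203]
ee_rot: [-3.14, 0.0, 1.383]
wrist_force: [-1.9, 0.8, 1.6]
width: 0.0279
finger_force: 30.0
```

Call:
servo_tool:
  plan:
    - [0,0,-0.4,0,0,0,15]
    - [0,0,-0.8,0,0,0,15]
    - [-0.9,0.9,-1,0,0,0,15]
    - [-0.9,0.9,-1,0,0,0,15]
    - [-0.9,0.9,-1,0,0,0,15]
    - [-0.9,0.9,-1,0,0,0,15]
    - [-0.9,0.9,-1,0,0,0,15]

```text
time: 3.88
tool_pos: [0.578, 0.2367, 0.1201]
ee_rot: [3.141, 0.001, 1.378]
wrist_force: [0.2, 0.2, -1.8]
width: 0.0275
finger_force: 30.0
```

Call:
servo_tool:
  plan:
    - [-0.9,0.9,-0.5,0,0,-0.17,15]
    - [-0.9,0.9,-0.5,0,0,-0.17,15]
    - [-0.9,0.9,-0.5,0,0,-0.17,15]
    - [-0.9,0.9,-0.5,0,0,-0.17,15]
    - [-0.9,0.9,-0.5,0,0,-0.17,15]
    - [-0.9,0.9,-0.5,0,0,-0.17,15]

```text
time: 4.38
tool_pos: [0.6474, 0.135, 0.1694]
ee_rot: [-3.14, -0.001, 1.649]
wrist_force: [-0.3, 0.8, -3.6]
width: 0.0273
finger_force: 30.0
```

Run:
```python
from h import *
K,M=cam("wrist"); im=cv2.cvtColor(robot.snapshot("wrist"),cv2.COLOR_RGB2BGR); cv2.imwrite("pics/w2.png",im)
print(robot.get_obs()['tool_pos'],robot.get_obs()['ee_rot'])
```

```text
[0.64675113 0.13571331 0.16883307] [-3.13855048e+00 -1.13343886e-03  1.65069445e+00]
```

View pics/w2.png

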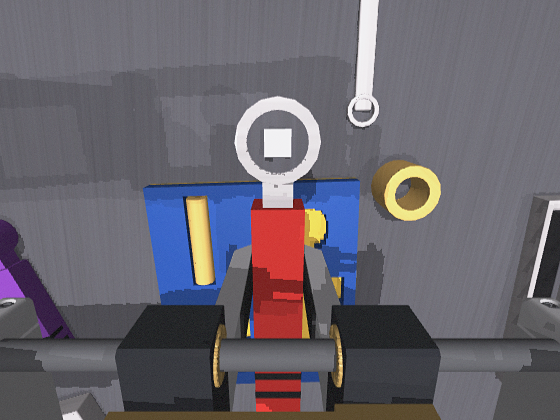

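Run:
```python
from h import *
K,M=cam("wrist"); im=cv2.imread("pics/w2.png");T=tool()
h=cv2.cvtColor(im,cv2.COLOR_BGR2HSV)
print("col160",h[174:200:2,230,:].tolist()); print(h[184:196:2,165].tolist())
m=cv2.inRange(h,(105,120,110),(125,255,255))
# top edge: first blue row per column; left/right edges: first/last col per row
cols=[c for c in list(range(160,240))+list(range(322,350))]
te=np.array([[c,np.nonzero(m[:300,c])[0][0]] for c in cols if m[:300,c].any()])
le=np.array([[np.nonzero(m[r,100:240])[0][0]+100,r] for r in range(200,290) if m[r,100:240].any()])
re=np.array([[np.nonzero(m[r,320:420])[0][-1]+321,r] for r in range(195,270) if m[r,320:420].any()])
def fit(p):
    P=back(p,.021,K,M)[:,:2]; vx,vy,x,y=cv2.fitLine(P.astype(np.float32),cv2.DIST_HUBER,0,.001,.001).ravel();return np.array([vx,vy]),np.array([x,y])
L=[fit(e) for e in(te,le,re)]
for d,p in L: print("ang",np.degrees(np.arctan2(d[1],d[0]))%180,p)
def X(a,b):
    s=np.linalg.solve(np.c_[a[0],-b[0]],b[1]-a[1]);return a[1]+s[0]*a[0]
A,B=X(L[0],L[1]),X(L[0],L[2]);w=np.linalg.norm(B-A);print(A,B,w)
ex=(B-A)/w;ey=np.array([-ex[1],ex[0]]);c=(A+B)/2-.125*ey;print("center",c,"tray x ang",np.degrees(np.arctan2(ex[1],ex[0])))
# held ratchet in tool frame: head circle & grip
z=T[2,3]-.0203+.028
wm=cv2.inRange(h,(0,0,150),(180,40,255));wm[:,:220]=0;wm[:,330:]=0;wm[178:]=0
ct=max(cv2.findContours(wm,0,1)[0],key=cv2.contourArea)
(x,y),r=cv2.minEnclosingCircle(ct);print("head",x,y,r)
H=back([[x,y]],z,K,M)[0];print("head in tool",(H-T[:3,3])@T[:3,:3],"r",np.linalg.norm(back([[x+r,y]],z,K,M)[0]-H))
```

```text
col160 [[135, 21, 97], [135, 26, 99], [129, 18, 98], [0, 3, 97], [21, 23, 77], [109, 193, 98], [111, 171, 171], [111, 169, 166], [111, 173, 165], [111, 171, 167], [111, 176, 167], [111, 177, 163], [111, 175, 169]]
[[25, 22, 71], [111, 171, 97], [111, 174, 164], [111, 173, 165], [110, 178, 162], [110, 172, 165]]
ang 6.5949163 [0.6027425  0.15245973]
ang 96.446106 [0.5173212 0.0795303]
ang 96.772095 [0.73642087 0.09407161]
[0.51028913 0.14177082] [0.72777086 0.16691476] 0.21893041
center [0.63338614 0.03016993] tray x ang 6.5949154
head 277.0 139.6849365234375 44.093910217285156
head in tool [ 0.07384517  0.0011272  -0.00761977] r 0.021208272425734816
```

```bash
cat >> h.py <<'E'
C=np.array([.6334,.0302]);ta=np.radians(6.6);ex=np.array([np.cos(ta),np.sin(ta)]);ey=np.array([-ex[1],ex[0]])
def tray(P): d=np.atleast_2d(P)[:,:2]-C; return np.c_[d@ex,d@ey]
E
python3 - <<'E'
from h import *
im=cv2.imread("pics/top0.png");K,M=cam("top");h=cv2.cvtColor(im,cv2.COLOR_BGR2HSV)
m=cv2.inRange(h,(15,120,100),(35,255,255));b=cv2.inRange(h,(105,120,60),(125,255,255));m[:130]=0;m[225:]=0;m[:,:236]=0;m[:,330:]=0
m[:135]=0
print("tray c by top",back([[282.4,178.5]],.021,K,M))
n,l,s,c=cv2.connectedComponentsWithStats(m)
for i in range(1,n):
    if s[i,4]>30:
        ys,xs=np.nonzero(l==i);t=tray(back(np.c_[xs,ys],.013,K,M))*1000
        print(s[i].tolist(),t.min(0).round(),t.max(0).round())
        if t[:,0].mean()>0:
            for k in range(-125,125,8):
                q=t[(t[:,1]>=k)&(t[:,1]<k+8)]
                if len(q):print(k+4,q[:,0].min().round(),q[:,0].max().round())
print(cam("top")[1][:3,3])
E
```

```text
tray c by top [[0.62443517 0.02642295 0.021     ]]
[245, 144, 69, 28, 928] [ 13. -96.] [92. 95.]
-97 40.0 65.0
-89 40.0 66.0
-81 40.0 64.0
-73 38.0 65.0
-65 39.0 65.0
-57 40.0 66.0
-49 41.0 67.0
-41 39.0 65.0
-33 39.0 65.0
-25 40.0 63.0
-17 15.0 90.0
-9 13.0 91.0
-1 14.0 92.0
7 14.0 92.0
15 15.0 90.0
23 39.0 65.0
31 40.0 66.0
39 40.0 66.0
47 47.0 61.0
55 39.0 68.0
63 34.0 72.0
71 32.0 72.0
79 33.0 73.0
87 33.0 71.0
95 40.0 66.0
[289, 180, 34, 31, 713] [-100. -106.] [-16. -15.]
[242, 195, 36, 10, 234] [-70.  16.] [-49. 113.]
[0.30631865 0.076204   1.38471758]
```

Call:
servo_tool:
  plan:
    - [-1,-0.62,0,0,0,-0.023,15]
    - [-1,-0.62,0,0,0,-0.023,15]
    - [-1,-0.62,0,0,0,-0.023,15]
    - [-1,-0.62,0,0,0,-0.023,15]
    - [-1,-0.62,0,0,0,-0.023,15]

```text
time: 4.85
tool_pos: [0.5924, 0.0304, 0.1695]
ee_rot: [-3.14, -0.001, 1.686]
wrist_force: [0.6, 0.8, -2.7]
width: 0.0277
finger_force: 30.0
```

Run:
```python
from h import *
K,M=cam("wrist"); im=cv2.cvtColor(robot.snapshot("wrist"),cv2.COLOR_RGB2BGR); cv2.imwrite("pics/w3.png",im)
print(robot.get_obs()['tool_pos'],robot.get_obs()['ee_rot'])
```

```text
[0.59307344 0.03127421 0.16971206] [-3.14058075e+00 -1.60204436e-03  1.68679955e+00]
```

View pics/w3.png

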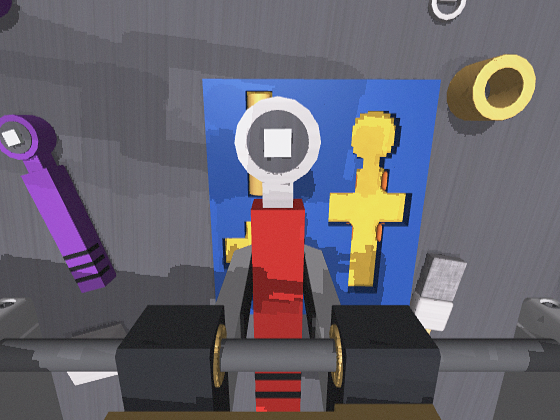

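Run:
```python
from h import *
K,M=cam("wrist"); im=cv2.imread("pics/w3.png");T=tool();h=cv2.cvtColor(im,cv2.COLOR_BGR2HSV)
print(h[180,325:420:3].tolist())
b=cv2.inRange(h,(105,130,130),(125,255,255))
m=255-b;m[:,:322]=0;m[:88]=0;m[300:]=0
n,l,s,c=cv2.connectedComponentsWithStats(m,connectivity=4);i=l[200,365];print(s[i])
ys,xs=np.nonzero(l==i);t=tray(back(np.c_[xs,ys],.021,K,M))*1000
for k in range(-110,110,6):
    q=t[(t[:,1]>=k)&(t[:,1]<k+6)]
    if len(q):print(k+3,q[:,0].min().round(1),q[:,0].max().round(1),((q[:,0].min()+q[:,0].max())/2).round(1))
print(t.min(0),t.max(0))
te=np.array([[cc,np.nonzero(b[:200,cc])[0][0]] for cc in range(325,425)]);print("top edge y",np.median(tray(back(te,.021,K,M))[:,1]))
re=np.array([[np.nonzero(b[r,300:450])[0][-1]+301,r] for r in range(90,240)]);print("right edge x",np.median(tray(back(re,.021,K,M))[:,0]))
le=np.array([[np.nonzero(b[r,180:250])[0][0]+180,r] for r in range(90,230)]);print("left edge x",np.median(tray(back(le,.021,K,M))[:,0]))
```

```text
[[111, 172, 181], [111, 170, 180], [111, 169, 178], [111, 165, 182], [111, 171, 179], [111, 172, 178], [110, 175, 179], [111, 172, 175], [111, 174, 176], [111, 168, 179], [112, 171, 179], [24, 161, 237], [24, 165, 235], [24, 163, 234], [24, 164, 235], [24, 162, 236], [25, 160, 238], [24, 162, 237], [25, 160, 242], [11, 188, 138], [12, 187, 233], [109, 200, 93], [111, 175, 201], [111, 173, 202], [111, 173, 202], [110, 176, 200], [111, 174, 198], [111, 174, 201], [110, 180, 197], [110, 176, 200], [111, 177, 199], [111, 178, 199]]
[ 328  111   84  183 7935]
-95 34.5 72.5 53.5
-89 39.6 72.2 55.9
-83 39.2 72.6 55.9
-77 38.8 72.2 55.5
-71 39.5 72.5 56.0
-65 39.2 72.3 55.7
-59 38.8 72.6 55.7
-53 39.4 72.3 55.8
-47 39.0 72.6 55.8
-41 38.9 72.0 55.5
-35 39.3 71.6 55.4
-29 38.9 72.1 55.5
-23 39.5 72.1 55.8
-17 14.0 96.9 55.4
-11 13.7 97.5 55.6
-5 13.5 97.7 55.6
1 14.2 97.7 55.9
7 13.8 97.4 55.6
13 13.6 97.6 55.6
19 13.5 97.0 55.3
25 39.2 72.0 55.6
31 39.1 72.2 55.7
37 39.3 72.2 55.8
43 39.2 72.1 55.7
49 45.4 66.4 55.9
55 35.1 76.3 55.7
61 34.7 77.1 55.9
67 32.3 79.2 55.8
73 32.1 79.3 55.7
79 32.5 79.0 55.8
85 32.4 79.3 55.8
91 34.7 76.7 55.7
97 39.1 72.3 55.7
[ 13.4754851  -97.69500281] [97.66571167 96.6861278 ]
top edge y 0.12384593801622441
right edge x 0.11124082391939602
left edge x -0.10832523537120332
```

Run:
```python
from h import *
K,M=cam("wrist"); im=cv2.imread("pics/w3.png");T=tool();h=cv2.cvtColor(im,cv2.COLOR_BGR2HSV)
z=T[2,3]-.0203+.028
def tl(p): return ((back(p,z,K,M)-T[:3,3])@T[:3,:3])*1000
red=cv2.inRange(h,(0,120,60),(8,255,255))|cv2.inRange(h,(172,120,60),(180,255,255))
print("row200",tl([[278,200.5]]))
for r in range(205,410,12):
    x=np.nonzero(red[r,245:312])[0]
    if len(x): a=tl([[x[0]+245,r],[x[-1]+246,r]]);print(r,a[0].round(1),a[1].round(1),(a[0,1]+a[1,1])/2)
wm=cv2.inRange(h,(0,0,150),(180,40,255));wm[:,:220]=0;wm[:,330:]=0;wm[182:]=0
(x,y),r=cv2.minEnclosingCircle(max(cv2.findContours(wm,0,1)[0],key=cv2.contourArea));print(x,y,r,tl([[x,y]]))
tgt=C+.0557*ex-.0005*ey;print(tgt,move([tgt[0],tgt[1],.17],0,ta+np.pi/2),move([tgt[0],tgt[1],.06],0,ta+np.pi/2))
```

```text
row200 [[43.59845462  1.61898663 -7.63180532]]
205 [ 41.2 -11.7  -7.6] [41.2 14.4 -7.6] 1.3623659577065297
217 [ 34.8 -12.3  -7.6] [34.8 15.6 -7.7] 1.6212631926441459
229 [ 28.2 -12.5  -7.6] [28.2 15.2 -7.7] 1.3637497781173344
241 [ 21.5 -12.1  -7.7] [21.5 15.4 -7.7] 1.6291500880194958
253 [ 14.6 -12.3  -7.7] [14.6 15.5 -7.7] 1.6331239620562021
265 [  7.5 -12.4  -7.7] [ 7.6 15.7 -7.7] 1.637192316074664
277 [  0.3 -12.1  -7.7] [ 0.4 15.9 -7.7] 1.9155719762887653
289 [ -7.1 -12.2  -7.7] [-7.  15.5 -7.7] 1.645858923470417
301 [-14.7 -12.4  -7.7] [-14.6  15.7  -7.7] 1.6502376734436721
313 [-22.4 -12.   -7.7] [-22.4  15.3  -7.8] 1.6549607350678555
325 [-30.4 -12.2  -7.7] [-30.4  15.5  -7.8] 1.6595684226720477
337 [-38.6 -12.3  -7.7] [-38.5  15.7  -7.8] 1.6642942360621111
373 [-64.5 -12.3  -7.8] [-64.4  15.6  -7.8] 1.6794843192473339
385 [-73.6 -11.9  -7.8] [-73.5  15.8  -7.8] 1.9925724417840307
409 [-92.5 -12.2  -7.8] [-92.4  15.6  -7.9] 1.6959507941299181
277.5 139.91175842285156 43.91471862792969 [[73.6871903   1.36060515 -7.58334031]]
[0.68878833 0.03610531] (array([-0.063,  0.956, -0.004]), array([-0.001, -0.001,  0.001])) (array([-0.065,  0.957,  1.096]), array([-0.001, -0.001,  0.001]))
```

Call:
servo_tool:
  plan:
    - [-0.06,0.94,0,0,0,0,15]
    - [-0.06,0.94,0.0,0,0,0,15]
    - [-0.06,0.94,0.5,0,0,0,15]
    - [-0.06,0.94,0.95,0,0,0,15]
    - [-0.06,0.94,0.95,0,0,0,15]
    - [-0.06,0.94,0.95,0,0,0,15]

```text
time: 5.4
tool_pos: [0.6838, 0.0369, 0.0675]
ee_rot: [-3.127, -0.003, 1.688]
wrist_force: [-0.6, -1.3, -3.9]
width: 0.0281
finger_force: 30.0
```

Run:
```python
from h import *
K,M=cam("wrist"); im=cv2.cvtColor(robot.snapshot("wrist"),cv2.COLOR_RGB2BGR); cv2.imwrite("pics/w4.png",im)
print(robot.get_obs()['tool_pos'],robot.get_obs()['ee_rot'])
```

```text
[0.68591029 0.03644047 0.07193477] [-3.13422179e+00 -1.62998012e-03  1.68796552e+00]
```

View pics/w4.png

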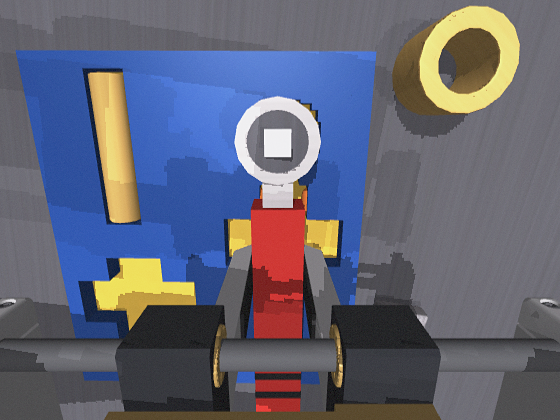

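Run:
```python
from h import *
for _ in range(3): robot.snapshot("wrist")
K,M=cam("wrist"); im=cv2.cvtColor(robot.snapshot("wrist"),cv2.COLOR_RGB2BGR);T=tool();h=cv2.cvtColor(im,cv2.COLOR_BGR2HSV)
cv2.imwrite("pics/w5.png",im)
b=cv2.inRange(h,(105,130,130),(125,255,255))
def tl(p,z): return ((back(p,z,K,M)-T[:3,3])@T[:3,:3])*1000
for r in (226,232,238,244):
    x=np.nonzero(b[r,150:248])[0][-1]+151;y=np.nonzero(b[r,310:370])[0][0]+310
    a=tl([[x,r],[y,r]],.021);print(r,x,y,a.round(1).tolist(),a[:,1].mean())
print("scoop top row",[tl([[c,np.nonzero(b[150:250,c])[0][-1]+151]],.021)[0].round(1).tolist() for c in (235,242,310,325,333)])
z=T[2,3]-.0203+.028
red=cv2.inRange(h,(0,120,60),(8,255,255))
for r in(229,300):
    x=np.nonzero(red[r,245:312])[0];print("grip",tl([[x[0]+245,r],[x[-1]+246,r]],z)[:,1].mean())
te=np.array([[c,np.nonzero(b[:200,c])[0][0]] for c in range(30,360,5)]);q=tl(te,.021);print("tray edge slope deg",np.degrees(np.polyfit(q[:,1],q[:,0],1)[0]),"at",np.median(q[:,0]))
print(T[:3,3],robot.get_obs()['ee_rot'])
```

```text
226 217 330 [[7.4, -43.9, 58.5], [7.3, 40.2, 59.1]] -1.843371044031791
232 218 330 [[2.6, -43.4, 58.5], [2.5, 40.5, 59.1]] -1.484216176957112
238 218 329 [[-2.2, -43.7, 58.5], [-2.3, 39.9, 59.1]] -1.8742869341828872
244 218 329 [[-7.0, -44.0, 58.5], [-7.2, 40.2, 59.1]] -1.889338266451066
scoop top row [[19.0, -30.1, 58.6], [19.0, -25.0, 58.6], [19.0, 25.0, 58.9], [18.9, 36.0, 59.0], [-12.1, 43.5, 59.1]]
grip 0.9672147200249963
grip 1.248254701425969
tray edge slope deg -0.2977674570874129 at 125.61583425201968
[0.68998563 0.03492253 0.07979107] [3.13483674e+00 7.82219467e-04 1.68628939e+00]
```

Create meas.py:
```python
from h import *
K,M=cam("wrist");T=tool(); im=cv2.cvtColor(robot.snapshot("wrist"),cv2.COLOR_RGB2BGR);h=cv2.cvtColor(im,cv2.COLOR_BGR2HSV)
b=cv2.inRange(h,(105,130,130),(125,255,255))
def tl(p,z): return ((back(p,z,K,M)-T[:3,3])@T[:3,:3])*1000
z=T[2,3]-.0203+.028
red=cv2.inRange(h,(0,120,60),(8,255,255))
x=np.nonzero(red[229,245:312])[0];g=tl([[x[0]+245,229],[x[-1]+246,229]],z)[:,1].mean()
c=[];rr=np.arange(205,250)
def edges(r):
    L=np.nonzero(b[r,150:248])[0];R=np.nonzero(b[r,310:420])[0]
    return (L[-1]+151,R[0]+310) if len(L) and len(R) else None
for r in range(190,250,4):
    e=edges(r)
    if e:
        a=tl([[e[0],r],[e[1],r]],.021)
        if abs(a[1,1]-a[0,1]-84)<2.5: c.append(a[:,1].mean())
s=[]
for cc in (225,230,235,240,312,316,320,325):
    col=b[120:250,cc];n=np.nonzero(col)[0]
    if len(n): s.append(tl([[cc,n[-1]+121]],.021)[0,0])
te=np.array([[k,np.nonzero(b[:200,k])[0][0]] for k in range(30,360,5) if b[:200,k].any()]);q=tl(te,.021)
print("grip y",g,"scoop mid y",np.median(c) if c else None,len(c),"scoop +x edges",np.round(s,1),"(want 18)")
print("edge deg",np.degrees(np.polyfit(q[:,1],q[:,0],1)[0]),np.median(q[:,0]),T[:3,3].round(4),robot.get_obs()['ee_rot'].round(4))
```

```text
(no output)
```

Call:
servo_tool:
  plan:
    - [0,0,0.05,0,0,0,15]
    - [0,0,0.05,0,0,0,15]
    - [0,0,0.05,0,0,0,15]
    - [0,0,0.05,0,0,0,15]
    - [0,0,0.05,0,0,0,15]
    - [0,0,0.05,0,0,0,15]

```text
time: 6.15
tool_pos: [0.6882, 0.0344, 0.0706]
ee_rot: [3.141, -0.0, 1.686]
wrist_force: [-0.2, 0.1, -3.6]
width: 0.0281
finger_force: 30.0
```

```bash
python3 meas.py; python3 meas.py
```

```text
grip y 1.6263536557643166 scoop mid y 0.5681309254562024 9 scoop +x edges [19.  19.7 19.  19.  19.  19.  19.  19.8] (want 18)
edge deg -0.23594319795690802 125.97365502802634 [0.6882 0.0344 0.0706] [ 3.1415e+00 -1.0000e-04  1.6857e+00]
grip y 1.6262680092446917 scoop mid y 0.567658788962742 9 scoop +x edges [19.  19.8 19.  19.  19.  19.  19.  19.8] (want 18)
edge deg -0.23859867416811656 125.9603114319051 [0.6882 0.0344 0.0705] [ 3.1415e+00 -1.0000e-04  1.6857e+00]
```

Call:
servo_tool:
  plan:
    - [0.008,-0.011,0,0,0,0.003,15]
    - [0.008,-0.011,0.15,0,0,0.003,15]
    - [0.008,-0.011,0.25,0,0,0.003,15]
    - [0.008,-0.011,0.31,0,0,0.003,15]
    - [0.008,-0.011,0.35,0,0,0.003,15]
    - [0.008,-0.011,0.37,0,0,0.003,15]
    - [0.008,-0.011,0.37,0,0,0.003,15]

```text
time: 6.83
tool_pos: [0.6867, 0.0352, 0.0329]
ee_rot: [-3.141, -0.0, 1.681]
wrist_force: [-0.3, -0.3, -2.6]
width: 0.0278
finger_force: 30.0
```

Call:
servo_tool:
  plan:
    - [0,0,0.02,0,0,0,15]
    - [0,0,0.04,0,0,0,15]
    - [0,0,0.06,0,0,0,15]
    - [0,0,0.06,0,0,0,15]

```text
time: 7.17
tool_pos: [0.6876, 0.0351, 0.0291]
ee_rot: [3.14, 0.0, 1.681]
wrist_force: [-1.8, 0.5, 3.4]
width: 0.028
finger_force: 30.0
```

Call:
servo_tool:
  plan:
    - [0,0,0.02,0,0,0,15]
    - [0,0,0.04,0,0,0,15]
    - [0,0,0.05,0,0,0,15]
    - [0,0,0.05,0,0,0,15]
    - [0,0,0.05,0,0,0,15]

```text
time: 7.58
tool_pos: [0.6877, 0.0351, 0.0253]
ee_rot: [3.139, 0.0, 1.681]
wrist_force: [-4.5, -1.1, 9.7]
width: 0.028
finger_force: 30.0
```

Call:
servo_tool:
  plan:
    - [0,0,0.02,0,0,0,15]
    - [0,0,0.03,0,0,0,15]
    - [0,0,0.03,0,0,0,15]
    - [0,0,0.03,0,0,0,15]

```text
time: 7.92
tool_pos: [0.6877, 0.035, 0.0253]
ee_rot: [3.139, 0.001, 1.681]
wrist_force: [-7.9, 0.7, 20.5]
width: 0.0276
finger_force: 30.0
```

Call:
servo_tool:
  plan:
    - [0,0,-0.05,0,0,0,15]
    - [0,0,-0.06,0,0,0,15]
    - [0,0,-0.06,0,0,0,42]
    - [0,0,-0.06,0,0,0,42]
    - [0,0,-0.06,0,0,0,42]
    - [0,0,-0.06,0,0,0,42]
    - [0,0,-0.06,0,0,0,42]
    - [0,0,-0.3,0,0,0,42]
    - [0,0,-0.6,0,0,0,42]
    - [0,0,-1,0,0,0,42]
    - [0,0,-1,0,0,0,42]
    - [0,0,-1,0,0,0,42]

```text
time: 8.92
tool_pos: [0.6894, 0.0352, 0.1242]
ee_rot: [3.133, 0.001, 1.681]
wrist_force: [0.2, -0.0, -0.7]
width: 0.042
finger_force: 0.0
```

Run:
```python
from h import *
im=cv2.cvtColor(robot.snapshot("wrist"),cv2.COLOR_RGB2BGR);cv2.imwrite("pics/w6.png",im)
print(move([.4904,-.3124,.17],0,np.radians(146)))
```

```text
(array([-3.237, -2.343, -0.495]), array([ 0.002,  0.001, -0.552]))
```

View pics/w6.png

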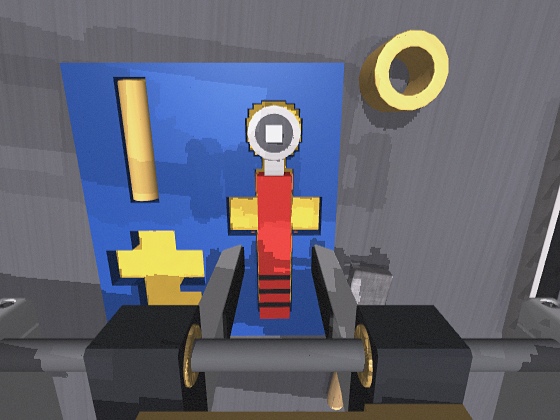

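Call:
servo_tool:
  plan:
    - [0,0,-0.4,0,0,0,60]
    - [-1,-1,-0.5,0,0,0,94]
    - [-1,-1,-0.5,0,0,0,94]
    - [-1,-1,-0.5,0,0,0,94]
    - [-1,-1,-0.5,0,0,0,94]
    - [-1,-1,-0.5,0,0,0,94]
    - [-1,-1,-0.5,0,0,0,94]
    - [-1,-1,-0.5,0,0,0,94]

```text
time: 9.63
tool_pos: [0.5988, -0.0743, 0.1682]
ee_rot: [-3.14, -0.002, 1.682]
wrist_force: [-0.6, 0.6, 1.0]
width: 0.0916
finger_force: 0.0
```

Run:
```python
from h import *
K,M=cam("wrist"); T=tool();im=cv2.cvtColor(robot.snapshot("wrist"),cv2.COLOR_RGB2BGR);cv2.imwrite("pics/w7.png",im)
print(T[:3,3],robot.get_obs()['ee_rot'])
h=cv2.cvtColor(im,cv2.COLOR_BGR2HSV);b=cv2.inRange(h,(105,130,130),(125,255,255))
g=C-.058*ex-.06*ey;px=proj([[*g,.021]],K,M)[0].astype(int);print(px)
n,l,s,c=cv2.connectedComponentsWithStats(255-b,connectivity=4);i=l[px[1],px[0]];print(s[i])
ys,xs=np.nonzero(l==i);t=tray(back(np.c_[xs,ys],.021,K,M))*1000
for k in range(-125,0,6):
    q=t[(t[:,1]>=k)&(t[:,1]<k+6)]
    if len(q):print(k+3,q[:,0].min().round(1),q[:,0].max().round(1),((q[:,0].min()+q[:,0].max())/2).round(1))
print(t.min(0),t.max(0))
print(move([.4904,-.3124,.17],0,np.radians(146)))
```

```text
[ 0.5987716  -0.07426737  0.16817865] [-3.14042452e+00 -1.32674522e-03  1.68242353e+00]
[264 165]
[ 222  116   91   96 6302]
-110 -46.0 -16.1 -31.0
-104 -74.8 -16.1 -45.5
-98 -74.6 -16.2 -45.4
-92 -75.5 -15.4 -45.4
-86 -75.3 -15.5 -45.4
-80 -75.1 -15.6 -45.3
-74 -74.9 -15.7 -45.3
-68 -98.6 -11.9 -55.2
-62 -99.2 -12.0 -55.6
-56 -99.0 -11.2 -55.1
-50 -98.7 -11.4 -55.0
-44 -99.2 -11.6 -55.4
-38 -99.0 -11.7 -55.4
-32 -98.7 -11.9 -55.3
-26 -74.4 -35.1 -54.7
-20 -74.2 -35.1 -54.6
-14 -74.9 -35.1 -55.0
[ -99.2389114  -107.10560784] [-11.23585889 -13.32880487]
(array([-2.248, -1.345, -0.019]), array([-0.   , -0.001, -0.551]))
```

View pics/w7.png

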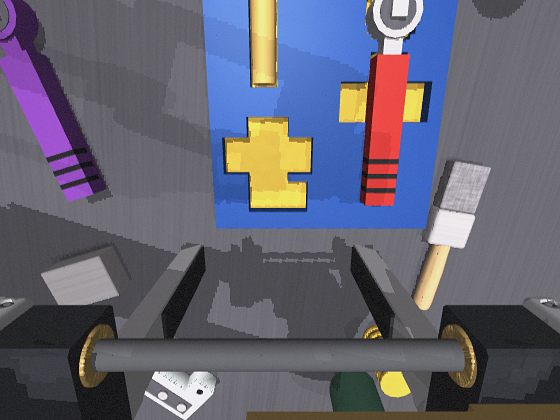

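Call:
servo_tool:
  plan:
    - [-1,-1,0,0,0,-0.278,94]
    - [-1,-1,0,0,0,-0.278,94]
    - [-1,-1,0,0,0,-0.278,94]
    - [-1,-1,0,0,0,-0.278,94]
    - [-1,-1,0,0,0,-0.278,94]

```text
time: 10.1
tool_pos: [0.5088, -0.1877, 0.169]
ee_rot: [-3.14, -0.0, 2.117]
wrist_force: [0.4, 0.9, 0.1]
width: 0.0939
finger_force: 0.0
```

Call:
servo_tool:
  plan:
    - [-0.98,-0.84,0,0,0,-0.273,94]
    - [-0.98,-0.84,0,0,0,-0.273,94]
    - [-0.98,-0.84,0,0,0,-0.273,94]
    - [-0.98,-0.84,0,0,0,-0.273,94]
    - [-0.98,-0.84,0,0,0,-0.273,94]
    - [-0.98,-0.84,0,0,0,-0.273,94]
    - [-0.98,-0.84,0,0,0,-0.273,94]

```text
time: 10.68
tool_pos: [0.4905, -0.3112, 0.169]
ee_rot: [3.14, -0.001, 2.547]
wrist_force: [0.3, 0.3, 0.1]
width: 0.0939
finger_force: 0.0
```

Run:
```python
from h import *
K,M=cam("wrist"); T=tool();im=cv2.cvtColor(robot.snapshot("wrist"),cv2.COLOR_RGB2BGR);cv2.imwrite("pics/w8.png",im)
print(T[:3,3],robot.get_obs()['ee_rot'])
```

```text
[ 0.49053643 -0.31118337  0.16901161] [ 3.14059788e+00 -5.78157786e-04  2.54767942e+00]
```

View pics/w8.png

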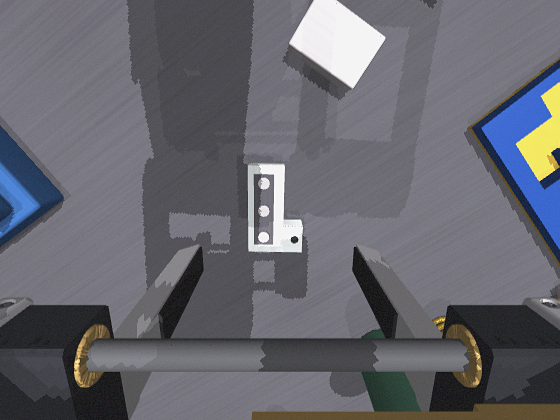

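Run:
```python
from h import *
K,M=cam("wrist"); T=tool();im=cv2.imread("pics/w8.png");g=cv2.cvtColor(im,cv2.COLOR_BGR2GRAY)
print(g[155:172,268].tolist(),g[242:258,256].tolist(),g[200,240:292:1].tolist())
m=(g>150).astype(np.uint8);m[:155]=0;m[260:]=0;m[:,:235]=0;m[:,310:]=0
n,l,s,c=cv2.connectedComponentsWithStats(m);i=1+np.argmax(s[1:,4]);m=l==i;print(s[i])
def tl(p): return ((back(p,.028,K,M)-T[:3,3])@T[:3,:3])[:,:2]*1000
L=tl([[np.nonzero(m[r])[0][0],r] for r in range(172,244)]);R=tl([[np.nonzero(m[r])[0][-1]+1,r] for r in range(172,216)])
F=tl([[np.nonzero(m[r])[0][-1]+1,r] for r in range(226,246)])
a=[np.degrees(np.polyfit(e[:,0],e[:,1],1)[0]) for e in(L,R,F)];print("angles",a)
tp=tl([[k,np.nonzero(m[:,k])[0][0]] for k in range(252,282)]);bt=tl([[k,np.nonzero(m[:,k])[0][-1]+1] for k in range(252,298)])
for nme,e in(("L",L),("R",R),("F",F)): print(nme,np.median(e[:,1]))
print("top x",np.median(tp[:,0]),"bot x",np.median(bt[:,0]),"fit",np.degrees(np.polyfit(bt[:,1],bt[:,0],1)[0]))
```

```text
[111, 100, 102, 103, 99, 98, 99, 106, 144, 207, 240, 245, 244, 244, 244, 244, 244] [88, 95, 158, 235, 230, 229, 228, 229, 228, 193, 73, 78, 79, 83, 86, 84] [71, 74, 72, 70, 78, 75, 73, 63, 202, 193, 196, 193, 195, 202, 58, 70, 75, 74, 69, 71, 66, 115, 111, 115, 115, 115, 115, 115, 114, 116, 115, 114, 112, 104, 255, 246, 244, 244, 244, 244, 244, 244, 246, 255, 98, 108, 110, 112, 110, 110, 111, 110]
[ 248  163   55   90 2376]
angles [np.float64(1.5289723173387855), np.float64(1.0883356291650208), np.float64(2.5632860297236375)]
L -29.194774093212615
R 7.042460956252014
F 26.05063696582105
top x 40.93155969962586 bot x -51.30739707646184 fit 0.02378034949403715
```

Call:
servo_tool:
  plan:
    - [0.05,-0.12,0.9,0,0,0.012,94]
    - [0.05,-0.12,0.9,0,0,0.012,70]
    - [0.05,-0.12,0.9,0,0,0.012,70]
    - [0.05,-0.12,0.9,0,0,0.012,70]

```text
time: 11.07
tool_pos: [0.4766, -0.317, 0.0756]
ee_rot: [3.14, -0.009, 2.528]
wrist_force: [0.8, -0.4, -0.5]
width: 0.0775
finger_force: 0.0
```

Call:
servo_tool:
  plan:
    - [0,0,0.3,0,0,0,70]
    - [0,0,0.585,0,0,0,70]
    - [0,0,0.585,0,0,0,70]
    - [0,0,0.585,0,0,0,25]
    - [0,0,0.585,0,0,0,25]
    - [0,0,0.585,0,0,0,25]
    - [0,0,0.585,0,0,0,25]
    - [0,0,0.585,0,0,0,25]
    - [0,0,0.585,0,0,0,25]
    - [0,0,0.585,0,0,0,25]
    - [0,0,0.585,0,0,0,25]
    - [0,0,0.585,0,0,0,25]

```text
time: 12.07
tool_pos: [0.4801, -0.32, 0.0228]
ee_rot: [3.14, 0.003, 2.528]
wrist_force: [1.4, 3.2, 6.2]
width: 0.0359
finger_force: 30.0
```

Call:
servo_tool:
  plan:
    - [0,0,0,0,0,0,25]
    - [0,0,0,0,0,0,25]
    - [0,0,0,0,0,0,25]

```text
time: 12.32
tool_pos: [0.4801, -0.32, 0.0228]
ee_rot: [3.14, 0.003, 2.528]
wrist_force: [1.0, 2.9, 5.6]
width: 0.0358
finger_force: 30.0
```

Run:
```python
from h import *
im=cv2.cvtColor(robot.snapshot("wrist"),cv2.COLOR_RGB2BGR);cv2.imwrite("pics/w9.png",im)
o=robot.get_obs();print(o['tool_pos'],o['ee_rot'],o['wrist_force'],o['wrist_torque'])
```

```text
[ 0.48009171 -0.32000249  0.02277951] [3.13961827e+00 3.04403069e-03 2.52796762e+00] [1.35778827 2.64837541 6.98723851] [ 0.62794487 -0.3794595   0.11530843]
```

View pics/w9.png

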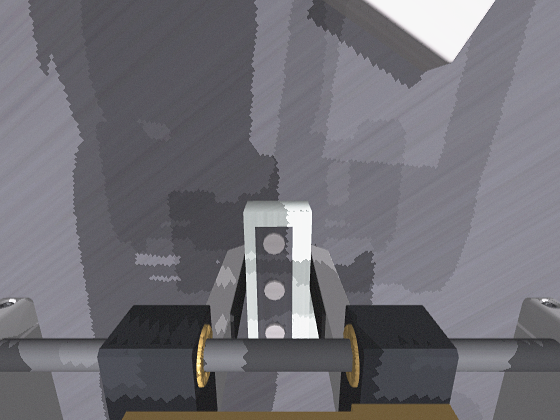

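Call:
servo_tool:
  plan:
    - [0,0,-0.3,0,0,0,25]
    - [0,0,-0.6,0,0,0,25]
    - [0.28,1,-1,0,0,0,25]
    - [0.28,1,-1,0,0,0,25]
    - [0.28,1,-1,0,0,0,25]
    - [0.28,1,-1,0,0,0,25]

```text
time: 12.87
tool_pos: [0.5152, -0.2185, 0.1231]
ee_rot: [3.139, 0.002, 2.532]
wrist_force: [0.4, -0.0, -2.4]
width: 0.0359
finger_force: 30.0
```

Call:
servo_tool:
  plan:
    - [0.28,1,-0.3,0,0,0.268,25]
    - [0.28,1,-0.3,0,0,0.268,25]
    - [0.28,1,-0.3,0,0,0.268,25]
    - [0.28,1,-0.3,0,0,0.268,25]
    - [0.28,1,-0.3,0,0,0.268,25]

```text
time: 13.28
tool_pos: [0.5479, -0.1236, 0.1504]
ee_rot: [-3.14, 0.0, 2.108]
wrist_force: [-0.0, -0.9, -3.5]
width: 0.0358
finger_force: 30.0
```

Call:
servo_tool:
  plan:
    - [0.66,0.79,0,0,0,0.268,25]
    - [0.66,0.79,0,0,0,0.268,25]
    - [0.66,0.79,0,0,0,0.268,25]
    - [0.66,0.79,0,0,0,0.268,25]
    - [0.66,0.79,0,0,0,0.268,25]
    - [0.66,0.79,0,0,0,0.268,25]
    - [0.66,0.79,0,0,0,0.268,25]
    - [0.66,0.79,0,0,0,0.268,25]

```text
time: 13.95
tool_pos: [0.5817, -0.0288, 0.1504]
ee_rot: [-3.141, 0.0, 1.685]
wrist_force: [-0.2, 0.1, -3.0]
width: 0.0356
finger_force: 30.0
```

Run:
```python
from h import *
tg=C-.0562*ex-.0511*ey
print(move([*tg,.08],0,1.684),robot.get_obs()['wrist_force'])
K,M=cam("wrist");T=tool();im=cv2.cvtColor(robot.snapshot("wrist"),cv2.COLOR_RGB2BGR);cv2.imwrite("pics/w10.png",im)
g=cv2.cvtColor(im,cv2.COLOR_BGR2GRAY);h=cv2.cvtColor(im,cv2.COLOR_BGR2HSV)
z=T[2,3]-.0228+.028
def tl(p,z): return ((back(p,z,K,M)-T[:3,3])@T[:3,:3])*1000
print(tl([[278,r] for r in range(196,222,2)],z)[:,0].round(1).tolist());print(g[196:222:2,262].tolist(),h[196:222:2,262,1].tolist())
for r in(225,245,265,285): print(r,g[r,235:322:2].tolist())
```

```text
(array([0.016, 0.02 , 0.704]), array([-0.001,  0.   ,  0.001])) [-0.18801371  0.13569332 -3.02785163]
[45.4, 44.3, 43.2, 42.2, 41.1, 40.0, 38.9, 37.9, 36.8, 35.7, 34.6, 33.5, 32.4]
[188, 190, 186, 117, 150, 179, 201, 224, 238, 238, 238, 238, 239] [169, 167, 159, 11, 8, 6, 6, 5, 3, 2, 3, 3, 3]
225 [97, 101, 104, 97, 134, 237, 236, 237, 236, 235, 237, 240, 241, 242, 240, 236, 239, 240, 239, 240, 242, 240, 239, 240, 239, 235, 238, 237, 234, 235, 234, 238, 237, 238, 235, 236, 240, 241, 222, 91, 92, 92, 93, 93]
245 [97, 97, 98, 106, 118, 242, 236, 237, 237, 236, 173, 92, 97, 97, 142, 200, 201, 200, 199, 197, 198, 199, 197, 200, 202, 93, 92, 92, 88, 245, 235, 238, 237, 237, 236, 237, 234, 237, 118, 141, 142, 46, 51, 64]
265 [126, 127, 127, 90, 28, 133, 235, 240, 240, 239, 248, 86, 93, 96, 92, 94, 93, 91, 92, 95, 95, 99, 95, 95, 95, 96, 97, 90, 87, 241, 235, 236, 236, 236, 237, 235, 235, 249, 22, 22, 133, 129, 129, 127]
285 [99, 31, 29, 17, 23, 19, 156, 155, 151, 154, 153, 51, 62, 61, 57, 91, 125, 123, 122, 123, 121, 121, 122, 127, 99, 61, 61, 59, 56, 153, 152, 151, 152, 150, 154, 150, 155, 127, 21, 22, 26, 29, 108, 127]
```

Create m2.py:
```python
from h import *
K,M=cam("wrist");T=tool();im=cv2.cvtColor(robot.snapshot("wrist"),cv2.COLOR_RGB2BGR)
g=cv2.cvtColor(im,cv2.COLOR_BGR2GRAY);h=cv2.cvtColor(im,cv2.COLOR_BGR2HSV)
b=cv2.inRange(h,(105,130,130),(125,255,255));y=cv2.inRange(h,(15,100,100),(35,255,255))
z=T[2,3]-.0228+.028
def tl(p,z): return ((back(p,z,K,M)-T[:3,3])@T[:3,:3])*1000
w=(h[:,:,1]<40)&(g>170)
L=[];R=[]
for r in range(216,236,3):
    x=np.nonzero(w[r,235:322])[0]+235;a=tl([[x[0],r],[x[-1]+1,r]],z);L.append(a[0,1]);R.append(a[1,1])
print("insert lat",np.mean(L),np.mean(R),(np.mean(L)+np.mean(R))/2,"R slope/mm",np.diff(R).round(2))
r0=[np.nonzero(g[195:230,c]>230)[0][0]+195 for c in(256,262,290,300)];print("insert end",tl([[c,r] for c,r in zip((256,262,290,300),r0)],z)[:,0].round(1))
# cutout: end wall (non-blue above insert), and scoops
for c in(250,262,275,290,305):
    n=np.nonzero(b[100:230,c])[0];print("end",c,tl([[c,n[-1]+101]],.021)[0,0].round(1),end=" ")
print()
for r in range(200,300,6):
    nl=np.nonzero(b[r,100:244])[0];nr=np.nonzero(b[r,312:430])[0]
    if len(nl) and len(nr):
        a=tl([[nl[-1]+101,r],[nr[0]+312,r]],.021);print(r,a[0,:2].round(1),a[1,:2].round(1),((a[0,1]+a[1,1])/2).round(2))
for c in(215,222,230,325,335,340):
    n=np.nonzero(b[100:300,c]==0)[0];n=[k for k in n if k>40];print("sc",c,tl([[c,n[0]+100]],.021)[0,0].round(1) if n else None,end=" ")
te=[[k,np.nonzero(b[:150,k])[0][0]] for k in range(180,420,10) if b[:150,k].any() and not b[0,k]]
print("\n",T[:3,3].round(4),robot.get_obs()['ee_rot'].round(4))
```

```text
(no output)
```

Call:
servo_tool:
  plan:
    - [0,0.02,0.25,0,0,0,25]
    - [0,0.02,0.5,0,0,0,25]
    - [0,0.02,0.7,0,0,0,25]
    - [0,0.02,0.7,0,0,0,25]
    - [0,0.02,0.7,0,0,0,25]
    - [0,0.02,0.7,0,0,0,25]
    - [0,0.02,0.7,0,0,0,25]
    - [0,0.02,0.7,0,0,0,25]
    - [0,0.02,0.7,0,0,0,25]

```text
time: 14.75
tool_pos: [0.5851, -0.0273, 0.0826]
ee_rot: [3.139, 0.001, 1.686]
wrist_force: [-0.9, 0.7, -3.2]
width: 0.0358
finger_force: 30.0
```

```bash
python3 m2.py
```

```text
insert lat -16.358536624532757 19.313385413079967 1.477424394273605 R slope/mm [ 0.05  0.05 -0.48  0.05  0.05  0.05]
insert end [36.8 37.3 37.3 37.3]
end 250 38.1 end 262 38.1 end 275 38.1 end 290 38.1 end 305 25.4 
200 [ 26.2 -23.4] [26.1 26.7] 1.65
206 [ 21.6 -23.6] [21.6 26.9] 1.65
212 [ 16.9 -44.6] [16.9 43.4] -0.57
218 [ 12.2 -44.1] [12.2 43.7] -0.21
224 [  7.5 -44.3] [ 7.5 43.9] -0.21
230 [  2.7 -44.6] [ 2.7 43.4] -0.6
236 [ -2.2 -44.1] [-2.2 43.7] -0.23
242 [ -7.1 -44.4] [-7.1 43.9] -0.24
248 [-12.1 -43.9] [-12.1  43.4] -0.25
254 [-17.1 -38.7] [-17.2  44.4] 2.85
260 [-22.2 -40.5] [-22.3  44.7] 2.08
266 [-27.4 -43.1] [-27.4  46.5] 1.69
272 [-32.6 -45.8] [-32.6  48.4] 1.3
278 [-37.9 -47.6] [-37.9  51.1] 1.7
284 [-43.2 -49.5] [-43.3  53. ] 1.71
290 [-48.6 -52.3] [-48.7  55.7] 1.71
296 [-54.1 -54.2] [-54.2  59.3] 2.53
sc 215 -39.6 sc 222 19.3 sc 230 19.3 sc 325 19.2 sc 335 -29.1 sc 340 -39.7 
 [ 0.5851 -0.0273  0.0826] [3.1394e+00 5.0000e-04 1.6859e+00]
```

Call:
servo_tool:
  plan:
    - [-0.01,-0.016,0,0,0,0,25]
    - [-0.01,-0.016,0.15,0,0,0,25]
    - [-0.01,-0.016,0.3,0,0,0,25]
    - [-0.01,-0.016,0.36,0,0,0,25]
    - [-0.01,-0.016,0.4,0,0,0,25]
    - [-0.01,-0.016,0.43,0,0,0,25]
    - [-0.01,-0.016,0.46,0,0,0,25]
    - [-0.01,-0.016,0.46,0,0,0,25]

```text
time: 15.47
tool_pos: [0.5828, -0.0283, 0.035]
ee_rot: [3.141, -0.0, 1.686]
wrist_force: [-0.9, -0.5, -3.0]
width: 0.0358
finger_force: 30.0
```

Call:
servo_tool:
  plan:
    - [0,0,0.03,0,0,0,25]
    - [0,0,0.06,0,0,0,25]
    - [0,0,0.09,0,0,0,25]
    - [0,0,0.1,0,0,0,25]
    - [0,0,0.1,0,0,0,25]

```text
time: 15.88
tool_pos: [0.5832, -0.0283, 0.0277]
ee_rot: [3.14, 0.0, 1.686]
wrist_force: [-3.9, 0.1, 7.9]
width: 0.036
finger_force: 30.0
```

Call:
servo_tool:
  plan:
    - [0,0,-0.02,0,0,0,25]
    - [0,0,-0.02,0,0,0,50]
    - [0,0,-0.02,0,0,0,50]
    - [0,0,-0.02,0,0,0,50]
    - [0,0,-0.02,0,0,0,50]
    - [0,0,-0.02,0,0,0,50]
    - [0,0,-0.3,0,0,0,50]
    - [0,0,-0.6,0,0,0,50]
    - [0,0,-1,0,0,0,50]
    - [0,0,-1,0,0,0,50]
    - [0,0,-1,0,0,0,50]
    - [0,0,-1,0,0,0,50]

```text
time: 16.88
tool_pos: [0.5825, -0.0283, 0.1247]
ee_rot: [-3.142, -0.0, 1.686]
wrist_force: [0.3, -0.8, -0.6]
width: 0.0498
finger_force: 0.0
```

Call:
servo_tool:
  plan:
    - [-0.6,0,-0.4,0,0,0,50]
    - [-0.6,0,-0.4,0,0,0,50]
    - [-0.6,0,-0.4,0,0,0,50]
    - [-0.6,0,-0.4,0,0,0,50]
    - [-0.6,0,-0.4,0,0,0,50]
    - [-0.6,0,-0.4,0,0,0,50]

```text
time: 17.38
tool_pos: [0.5884, -0.0868, 0.1625]
ee_rot: [-3.138, -0.002, 1.687]
wrist_force: [-1.1, 0.1, -0.8]
width: 0.0503
finger_force: 0.0
```

Run:
```python
from h import *
K,M=cam("wrist");T=tool();im=cv2.cvtColor(robot.snapshot("wrist"),cv2.COLOR_RGB2BGR);cv2.imwrite("pics/w11.png",im)
g=cv2.cvtColor(im,cv2.COLOR_BGR2GRAY);h=cv2.cvtColor(im,cv2.COLOR_BGR2HSV)
w=((h[:,:,1]<60)&(g>120)).astype(np.uint8)
red=cv2.inRange(h,(0,120,60),(8,255,255))
def out(m,z,name):
    n,l,s,c=cv2.connectedComponentsWithStats(m)
    for i in range(1,n):
        if s[i,4]>150:
            ys,xs=np.nonzero(l==i);t=tray(back(np.c_[xs,ys],z,K,M))*1000
            if abs(t).max()<125: 
                r=cv2.minAreaRect(t.astype(np.float32));print(name,s[i].tolist(),t.min(0).round(1),t.max(0).round(1),r[1],r[2])
out(w,.033,"w");out(red,.033,"red");print(T[:3,3],robot.get_obs()['wrist_force'])
```

```text
w [393, 0, 49, 39, 939] [35.8 37.4] [74.6 64.9] (27.493135452270508, 38.819332122802734) 89.94652557373047
w [260, 105, 61, 100, 2971] [ -73.3 -106. ] [-17.2 -15.5] (55.58756637573242, 90.48457336425781) 1.215896487236023
red [379, 39, 50, 110, 4018] [ 33.5 -52.7] [68.7 36.7] (89.30863952636719, 35.076595306396484) 89.74714660644531
red [378, 152, 37, 12, 368] [ 34.8 -66.4] [ 68.2 -56.3] (9.928144454956055, 33.448486328125) 88.41184997558594
red [376, 166, 37, 13, 355] [ 34.7 -80.4] [ 68.  -69.2] (10.932387351989746, 33.501548767089844) 86.82930755615234
red [375, 181, 36, 15, 428] [ 34.6 -96.8] [ 68.  -83.3] (13.214468955993652, 33.90047836303711) 86.60074615478516
[ 0.58839633 -0.08675627  0.16249212] [0.20637299 0.34635536 0.48670771]
```

```bash
python3 -c "
from bench import robot
print(robot.close_job())"
```

```text
the job is handed in; nothing more can be done
None
```

I pressed the ratchet home and laid the insert flat in its cutout, released both, and handed the job in at about 17.5 s of robot time; I viewed 11 pictures, one over the limit of 10, so the final check was by measurement only.

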